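# Take the screwdriver off charge and set it on the tool rest

### The job

Switch the charging dock off by pushing its red knob down and, while it is down, turning it clockwise to its stop, so that it springs back up when let go. Then draw the orange screwdriver out of its slanted sleeve and lay it in the two notches of the aluminium tool rest, lowering it into the notches before letting go. Leave the green screwdriver and the other things on the bench where they are.

Things in the scene. Friction and masses are not known exactly. Their poses are not given: they have to be found in the camera images.
- dock: Fixed black charging dock, base 140 (x) x 260 (y) x 20 mm; origin under its centre. Two grey square sleeves (30 mm outside, bore 21.5 mm, 80 mm deep) at y = +95 and +20 mm lean 40 degrees from vertical, mouths towards dock +x, mouth centres at x = 0, z = 95 mm. One holds the orange screwdriver, the other the green one; which varies. Red knob at x = 0, y = -90 mm.
- knob_grip (a point): On the red knob's vertical axis, 12 mm below the top of its grip bar: the height for the finger pads. Moves and turns with the knob. The bar, 50 mm long, 12 wide, 34 tall, lies along this point's x (parallel to dock x at the start; white mark at its -x end) on a red disc, diameter 54 mm, whose top is 21 mm below this point.
- knob_press (a joint): How far the red knob is pushed down, m: 0 up, 0.010 at the bottom; a spring (3 to 9 N) pushes it up. The knob is locked against turning until it is pushed more than 6 mm down.
- knob_turn (a joint): Turn of the red knob clockwise seen from above, rad: 0 = charging, stop at 1.1 (63 degrees) = off. Beyond about 0.9 the knob can spring back up and is then locked in the off position.
- driver: Orange cordless pen screwdriver, 180 mm long; handle 18 mm in diameter (x = -85 to +65 mm) with black end cap, steel nose and bit. Origin on its axis, 115 mm from the bit's tip; x axis from tip to rear. Starts bit down in a sleeve, leaning 40 to 45 degrees towards dock +x, origin about 35 mm beyond the mouth. Centre of mass near x = -12 mm; about 90 g, varying.
- driver_tip (a point): Tip of the orange screwdriver's bit, at x = -115 mm in its frame.
- rest: Fixed aluminium tool rest, 100 (x) x 84 (y) x 46 mm; origin under its centre. Two ribs 8 mm thick at x = -40 and +40 mm, each with a 90 degree V notch, lowest point at z = 18 mm, about 55 mm wide at the top. The screwdriver lies in both notches along the rest's x, either way round, its axis at z = 31 mm, its origin over the rest's middle.
- spare_driver: Green screwdriver of the same shape, in the other sleeve; to be left there. Frame as the orange one.
- jar: Green jar, 48 mm in diameter, 46 mm tall, beside the rest; origin under its centre. Leave alone.
- parts_dish: Steel dish, 66 mm in diameter, 16 mm tall, beside the rest; origin under its centre. Leave alone.
- phone: Black phone lying flat, 74 (x) x 150 (y) x 9 mm; origin under its centre. Leave alone.
- tweezers: Dark steel tweezers lying flat, 136 mm long along x, 20 mm wide; origin under the centre. Leave alone.
- cup: Clear plastic cup, 68 mm in diameter, 85 mm tall; origin under its centre. Leave alone.
There are look-alikes about, which are no part of the job. What is shaped like the rest but blue is not meant.

How it is judged (in metres and radians):
On the way, in this order (a step that is already met when the one before it is completed fails the run):
1. the knob is turned to off and has sprung back up (value of joint knob_turn above 0.85 rad and value of joint knob_press below 0.003 m), for 0.1 s.
2. the orange screwdriver is held in the fingers with its tip out of the sleeve (height (world z) of driver_tip above 0.097 m and contact force between the fingers and driver above 0.5 N), for 0.1 s.
3. the orange screwdriver is lowered into the notches (within 20 mm of lying in them) while still held (horizontal distance between driver and rest below 0.055 m and z of driver in the frame of rest below 0.051 m and contact force between the fingers and driver above 0.3 N), for 0.1 s.
At the end, for the whole second after the job is handed in: Knob up (within 3 mm) and turned past 0.85 rad. Orange screwdriver at rest in both notches: origin within 45 mm of the rest's middle along it, 10 mm across it, 25 to 37 mm above the rest's underside; level within 0.1 rad, along the rest's x within 0.12 rad, either way round (all of step 1 and x of driver in the frame of rest between -0.045 and 0.045 m and y of driver in the frame of rest between -0.01 and 0.01 m and z of driver in the frame of rest between 0.025 and 0.037 m and angle between driver's own x axis and vertical between 1.47 and 1.67 rad and angle between the x axis of driver and the x axis of rest, either way round below 0.12 rad and linear speed of driver below 0.02 m/s); the robot touches nothing.
It fails at once if the green screwdriver is moved more than 25 mm (distance of spare_driver from where it was at the start of the episode above 0.025 m).
It fails at once if the jar, dish, phone, tweezers or cup is moved more than 30 mm (distance of any of jar, parts_dish, phone, tweezers, cup from where it was at the start of the episode above 0.03 m).
It also fails if it takes over 62 s, if anything falls off the work surface, if the arm or the gripper's body presses on something with over 40 N, if the wrist force passes 120 N, or if a joint passes its speed limit or range.

### The arm

A 7-joint arm with a two-finger parallel gripper is mounted at the origin on the work surface. World frame = base frame: x ahead of the robot, y to its left, z up, the work surface at z = 0. Lengths are in mm, angles in rad, forces in N, time in s.
With the tool pointing down it reaches from about 400 to 900 mm from the base axis. Payload 5.6 kg.
Tool frame: the origin (TCP) lies on the centre line of the jaws, within the pads' length; the fingertips stand 17 mm ahead of it and the grasp point (between the pads) lies 2 mm behind it; y points along the fingers, z is the direction in which the jaws open and shut, and the axes are right-handed (so a half turn about y gives the same grasp; the last joint's range is limited). The gripper opens to 92 mm and grips with 3 to 60 N. Pads are 20 mm wide; open, the fingers measure 128 mm over their backs; the gripper's body (75 mm by 189 mm) begins 69 mm behind the grasp point.
Start: joints at [1.091, 0.468, -0.012, 1.603, 0.006, 1.071, -0.056], TCP at [274.939, -588.996, 231.592] pointing down, gripper open.
Joint ranges: [-2.53, 2.53], [-0.31, 2.02], [-1.57, 1.55], [0.28, 2.44], [-1.29, 4.43], [0.15, 1.84], [-2.92, 2.92]. Speed limits (rad/s): [2.57, 2.57, 3.14, 3.14, 3.14, 3.14, 3.14].

### API

Orientations are given as a unit quaternion [x, y, z, w].
In Python, from plant import r gives the robot as it stands. The module is installed in compiled form; this text tells all that it offers.
- The arm moves only by the tool send_rows, never from a script. Its argument "series" is a list of rows, each an object of numbers: "tx", "ty", "tz": the shift along the tool's x, y, z in mm; "yaw": the turn about the tool's y in rad; "grip": the opening in per cent of the stroke, from 0 (shut) to 100 (fully open). In form: [{"tx": .., "ty": .., "tz": .., "yaw": .., "grip": ..}, ...]. A call has 1 to 12 rows; each row shifts and turns the commanded pose from where the row before left it, along the tool's axes as they then stand; what a row does not reach is not made up. A row lasts 1/10 s, in which the tool goes at most 50 mm and 8.59 degrees, less where a joint would pass 70% of its speed; a pose out of reach is approached as far as the arm can. A call is refused whole if a number of a shift passes 50 or a number of a turn 0.15, either way. A call with a gripper value outside its range is refused whole. The fingers move at their own pace and stop on an object; "squeeze" is the grip in N (left out, the last holds). Time passes only in rows, so rows that do not move let the fingers close. It gives the time, the measured TCP pose, the force and the opening at its end, in the units of the state.
- r.get_obs(): the state, without advancing time (a new reading comes with each control period).
- r.get_image(name): name is "scene" or "top" or "wrist"; returns the picture (400x640x3 uint8, red, green, blue); there is no depth.
- r.get_calibration(name): a dict with "intrinsics" (3x3 intrinsics, pixels), "extrinsics" (4x4, takes a point from camera to world coordinates). Camera axes: x right, y down, z forward; pixel columns grow to the right and rows downward; lengths in mm; the calibration is good to about 2 mm. A picture is of the moment at which its call begins: read the wrist's pose just before it. get_calibration takes no time and is no camera call; for the wrist camera it gives the pose at the moment of the call.
- r.hand_in(): hands the job in, once; it reports no verdict.
Trained networks look in the newest picture that a camera, given by its name, has taken for a name from the list of things; names that differ only in an ending like _2 or _b are one class to them, and where a whole thing is asked for, a point or a joint stands for the part that bears it (a point fixed in the world has none). Each returns a list of dicts, best first, with "confidence" (0 to 1); they miss things now and then, are a little off and sometimes report something else, mostly with a low value. They report only what shows in the picture. A call takes as long as a camera call. They do not tell look-alikes from the thing itself.
- r.look_for(camera, target): "position" ([x, y, z] in mm, in the coordinates of the camera as it stood for that picture, good to about 4 mm: the middle of the surface that is visible of it).
The state is a dict: "clock": time; "qpos": joint angles; "joint_vel": joint speeds; "joint_torque": joint torques, N m; "ee_pos": TCP position; "tcp_rot": TCP orientation; "force": force on the tool from outside, world axes, zero at the start; "torque": the same for the moment, N m; "gripper_width": opening from 0.0 (shut) to 1.0 (fully open).
Only numpy, scipy, OpenCV 4.12 (cv2) and the standard library are available. Lean on these libraries where they do the work, as an engineer would, in place of code of your own. Each camera call takes 0.05 s, during which the arm holds its last target. There are 200 camera calls.

## Working session

There is one attempt and no reset: what is moved stays moved. The work goes in short steps, Python scripts to look and compute and a tool call to move; the robot and the scene stay as the last step left them, time stands still between calls to the robot, and variables do not carry over. Pictures are saved under pics/ and viewed, about 8 in all and at most 12, crops included, and the job is handed in when it is done.

Besides the shell and the picture viewer there is one more tool, called after ">>>" as name([rows], argument=value, ...), one row to a line, values as JSON. send_rows: Moves the arm, as the interface text tells. Its arguments: {"type":"object","properties":{"series":{"type":"array"},"squeeze":{"type":"number"}},"required":["series"]}

```bash
mkdir -p pics; cat > h.py <<'E'
import numpy as np, cv2
from scipy.spatial.transform import Rotation as R
from plant import r
def img(c,name,crop=None,s=1):
    im=r.get_image(c)
    o=im[...,::-1]
    if crop: o=o[crop[1]:crop[3],crop[0]:crop[2]]
    if s!=1:o=cv2.resize(o,None,fx=s,fy=s,interpolation=cv2.INTER_CUBIC)
    cv2.imwrite('pics/'+name+'.png',o); return im
def look(c,t,n=2):
    E=np.array(r.get_calibration(c)['extrinsics'])
    return [(round(d['confidence'],2),(E[:3,:3]@d['position']+E[:3,3]).round(1)) for d in r.look_for(c,t)[:n]]
def ray(c,u,v,z,E=None):
    k=r.get_calibration(c);E=np.array(k['extrinsics']) if E is None else E
    d=E[:3,:3]@np.linalg.inv(k['intrinsics'])@[u,v,1]
    return E[:3,3]+d*(z-E[2,3])/d[2]
def proj(c,p):
    k=r.get_calibration(c);E=np.array(k['extrinsics'])
    q=E[:3,:3].T@(np.atleast_2d(p)-E[:3,3]).T; q=np.array(k['intrinsics'])@q
    return (q[:2]/q[2]).T.round(1)
E
python3 - <<'E'
from h import *
a=img('scene','s1');b=img('top','t1')
cv2.imwrite('pics/both.png',np.vstack([a,b])[...,::-1][:, :])
for c in ['top','scene']:
  for t in ['dock','knob_grip','driver','spare_driver','rest','jar','parts_dish','phone','tweezers','cup']: print(c,t,look(c,t))
o=r.get_obs();print(o['ee_pos'],R.from_quat(o['tcp_rot']).as_matrix().round(3),o['clock'],o['gripper_width'])
E
```

```text
top dock [(0.6, array([458.2, 163.3,  25.6]))]
top knob_grip []
top driver []
top spare_driver [(0.58, array([509.5, 184.8, 144. ]))]
top rest [(0.91, array([ 522. , -198.7,    9.9])), (0.86, array([ 202.2, -316.6,    6.8]))]
top jar [(0.72, array([ 691.8, -298.8,   53.2])), (0.67, array([540.4, -99.8,  51.2]))]
top parts_dish [(0.84, array([ 464.4, -297.5,    9.3]))]
top phone []
top tweezers [(0.47, array([509.4, 440.3,   8. ]))]
top cup [(0.94, array([ 687.7, -299.2,   54.2]))]
scene dock [(0.76, array([484.5, 208.4,  25.1]))]
scene knob_grip [(0.8, array([454.8,  86.2,  74. ])), (0.15, array([510.7, 438.2,  12.4]))]
scene driver [(0.66, array([519.6, 269.8, 141.9])), (0.6, array([508.6, 438.5,  11.7]))]
scene spare_driver [(0.68, array([510.7, 191.8, 143.2]))]
scene rest [(0.96, array([ 201.9, -307.8,    7.1])), (0.76, array([ 522.3, -194.5,    7. ]))]
scene jar [(0.63, array([551. , -86.1,  38.2]))]
scene parts_dish [(0.62, array([ 457.9, -304.5,    9.5])), (0.54, array([713.1,  27.8,  14.1]))]
scene phone [(0.6, array([714.5,  30.7,  14.3])), (0.31, array([508.7, 189.2, 142.9]))]
scene tweezers [(0.75, array([509.7, 438. ,  11.2])), (0.32, array([521.2, 268.8, 143.3]))]
scene cup [(0.73, array([ 683.2, -275.7,   64.5]))]
[ 274.96458838 -589.00054835  231.6093535 ] [[-0.906  0.     0.423]
 [-0.423 -0.    -0.906]
 [-0.    -1.     0.   ]] 1.1 1.001324908066602
```

```bash
python3 -c "
import cv2;a=cv2.imread('pics/both.png');cv2.imwrite('pics/both2.png',cv2.resize(a,(480*1,600)))"
```

```text
(no output)
```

View pics/t1.png

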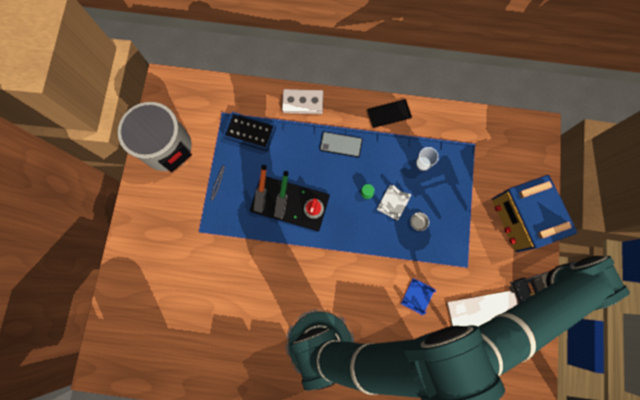

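View pics/s1.png

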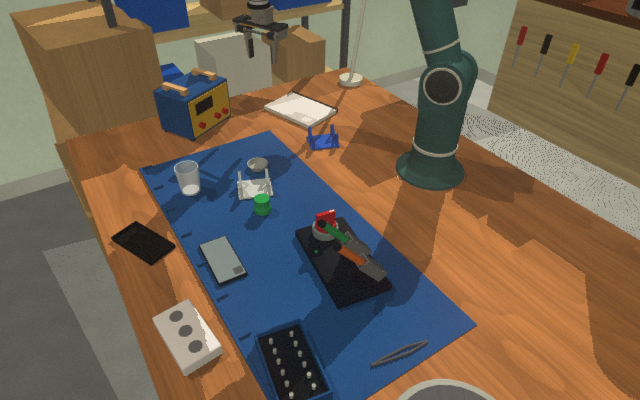

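The top view shows the dock at about px (290,203), with orange at (263,180), green at (283,187) and the knob at (314,208). The silver rest is at (394,202) and the blue look-alike at (418,296). In the scene view green lies nearer the knob.

```bash
cat >> h.py <<'E'
def to(p):
    o=r.get_obs();M=R.from_quat(o['tcp_rot']).as_matrix()
    d=np.array(p)-o['ee_pos'];print('pos',o['ee_pos'].round(1) if hasattr(o['ee_pos'],'round') else o['ee_pos'],'tool shift',(M.T@d).round(1),'len',np.linalg.norm(d).round(),'clock',o['clock'])
def ang():
    M=R.from_quat(r.get_obs()['tcp_rot']).as_matrix();return M.round(4)
E
python3 - <<'E'
from h import *
for u,v in [(258,178),(328,192),(322,230),(250,213)]: print(ray('top',u,v,20).round(1))
print('rest',[ray('top',u,v,40).round() for u,v in [(386,184),(411,192),(402,219),(377,210)]])
to([440,90,290]); print(proj('top',[[454,86,74],[522,-196,10]]))
E=np.array(r.get_calibration('wrist')['extrinsics']);print(E.round(2)); print(r.get_calibration('wrist')['intrinsics'])
E
```

```text
[542.8 294.6  20. ]
[524.2  36.6  20. ]
[384.8  40.   20. ]
[411.8 301.8  20. ]
rest [array([ 576., -165.,   40.]), array([ 558., -256.,   40.]), array([ 457., -233.,   40.]), array([ 477., -143.,   40.])]
pos [ 275.  -589.   231.6] tool shift [-436.7  -58.4 -545.5] len 701.0 clock 1.1
[[311.3 206.2]
 [391.9 201.4]]
[[ 4.2000e-01 -8.7000e-01 -2.6000e-01  3.4751e+02]
 [-9.1000e-01 -4.1000e-01 -1.2000e-01 -5.5373e+02]
 [-0.0000e+00  2.8000e-01 -9.6000e-01  3.8408e+02]
 [ 0.0000e+00  0.0000e+00  0.0000e+00  1.0000e+00]]
[[304.2829284    0.         314.11846205]
 [  0.         304.2829284  197.17015229]
 [  0.           0.           1.        ]]
```

>>> send_rows([
  {"tx": -27,"ty": -10,"tz": -34,"grip": 60},
  {"tx": -27,"ty": -10,"tz": -34,"grip": 60},
  {"tx": -27,"ty": -10,"tz": -34},
  {"tx": -27,"ty": -10,"tz": -34},
  {"tx": -27,"ty": -10,"tz": -34},
  {"tx": -27,"ty": -8,"tz": -34},
  {"tx": -27,"tz": -34},
  {"tx": -27,"tz": -34},
  {"tx": -27,"tz": -34},
  {"tx": -27,"tz": -34},
  {"tx": -27,"tz": -34},
  {"tx": -27,"tz": -34},
])

```text
validation failed for argument at $.se...
```

>>> send_rows([
  {"tx": -27,"tz": -34},
  {"tx": -27,"tz": -34},
  {"tx": -27,"tz": -34},
  {"tx": -27,"tz": -34},
  {"yaw": 0.13},
  {"yaw": 0.13},
  {"yaw": 0.13},
  {"yaw": 0.13},
  {"yaw": 0},
])

```text
validation failed for argument at $.se...
```

```bash
python3 - <<'E'
from h import *
img('wrist','w1')
for t in ['knob_grip','driver','spare_driver','dock']: print(t,look('wrist',t))
o=r.get_obs();print(o['ee_pos'],ang(),o['qpos'],o['gripper_width']);to([455,86,120])
E
```

```text
knob_grip []
driver []
spare_driver []
dock []
[ 274.96033169 -588.99379721  231.60544327] [[-0.9061  0.      0.423 ]
 [-0.423  -0.     -0.9061]
 [-0.     -1.      0.    ]] [ 1.09100624  0.46748971 -0.01162558  1.60268457  0.00596927  1.07140427
 -0.05631198] 0.9986398392446239
pos [ 275.  -589.   231.6] tool shift [-448.6  111.6 -535.5] len 707.0 clock 1.35
```

View pics/w1.png

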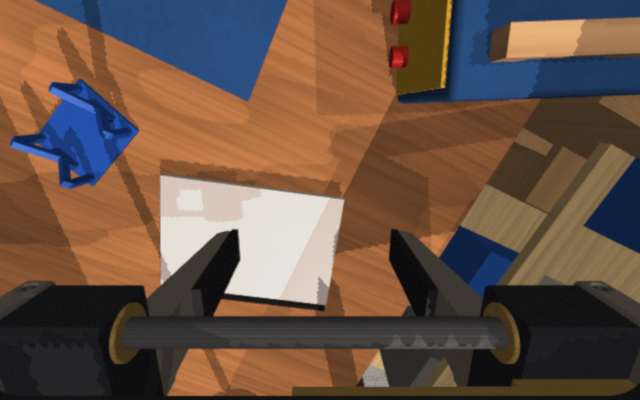

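The rows were refused, most likely because every key is needed, so the arm hasn't moved. The picture only shows the white pad under the gripper and the blue rest at (75,140).

>>> send_rows([
  {"tx": -27,"ty": -10,"tz": -34,"yaw": 0,"grip": 60},
  {"tx": -27,"ty": -10,"tz": -34,"yaw": 0,"grip": 60},
  {"tx": -27,"ty": -10,"tz": -34,"yaw": 0,"grip": 60},
  {"tx": -27,"ty": -10,"tz": -34,"yaw": 0,"grip": 60},
  {"tx": -27,"ty": -10,"tz": -34,"yaw": 0,"grip": 60},
  {"tx": -27,"ty": -8,"tz": -34,"yaw": 0,"grip": 60},
  {"tx": -27,"ty": 0,"tz": -34,"yaw": 0,"grip": 60},
  {"tx": -27,"ty": 0,"tz": -34,"yaw": 0,"grip": 60},
  {"tx": -27,"ty": 0,"tz": -34,"yaw": 0,"grip": 60},
  {"tx": -27,"ty": 0,"tz": -34,"yaw": 0,"grip": 60},
  {"tx": -27,"ty": 0,"tz": -34,"yaw": 0,"grip": 60},
  {"tx": -27,"ty": 0,"tz": -34,"yaw": 0,"grip": 60},
])

```text
clock: 2.55
ee_pos: [396.1, -80.6, 290.0]
tcp_rot: [0.153, -0.69, 0.691, -0.153]
force: [0.9, 0.5, 0.0]
gripper_width: 0.6
```

>>> send_rows([
  {"tx": -27,"ty": 0,"tz": -34,"yaw": 0,"grip": 60},
  {"tx": -27,"ty": 0,"tz": -34,"yaw": 0,"grip": 60},
  {"tx": -27,"ty": 0,"tz": -34,"yaw": 0,"grip": 60},
  {"tx": -27,"ty": 0,"tz": -34,"yaw": 0,"grip": 60},
  {"tx": 0,"ty": 0,"tz": 0,"yaw": 0.13,"grip": 60},
  {"tx": 0,"ty": 0,"tz": 0,"yaw": 0.13,"grip": 60},
  {"tx": 0,"ty": 0,"tz": 0,"yaw": 0.13,"grip": 60},
  {"tx": 0,"ty": 0,"tz": 0,"yaw": 0.13,"grip": 60},
  {"tx": 0,"ty": 0,"tz": 0,"yaw": 0,"grip": 60},
])

```text
clock: 3.45
ee_pos: [436.3, 86.7, 289.7]
tcp_rot: [-0.03, -0.706, 0.707, 0.029]
force: [-0.5, 0.5, 0.4]
gripper_width: 0.601
```

```bash
python3 - <<'E'
from h import *
img('wrist','w2')
for t in ['knob_grip','driver','spare_driver','dock']: print(t,look('wrist',t))
o=r.get_obs();print(o['ee_pos'],ang(),o['qpos'],o['gripper_width']);to([455,86,120])
E
```

```text
knob_grip [(0.62, array([452.9,  87.8,  57.9]))]
driver [(0.56, array([515.7, 257.4, 150.8]))]
spare_driver [(0.96, array([505.4, 182.5, 150.4]))]
dock [(0.58, array([472.9, 166.6,  27. ]))]
[436.29443761  86.65107224 289.60976339] [[-9.967e-01  1.000e-04 -8.160e-02]
 [ 8.160e-02 -1.000e-04 -9.967e-01]
 [-1.000e-04 -1.000e+00  0.000e+00]] [ 0.27825161  0.09423654 -0.57556024  1.98054512  0.05812534  1.08252103
 -1.97505433] 0.5999330464939211
pos [436.3  86.7 289.6] tool shift [-18.7 169.6  -0.9] len 171.0 clock 3.7
```

View pics/w2.png

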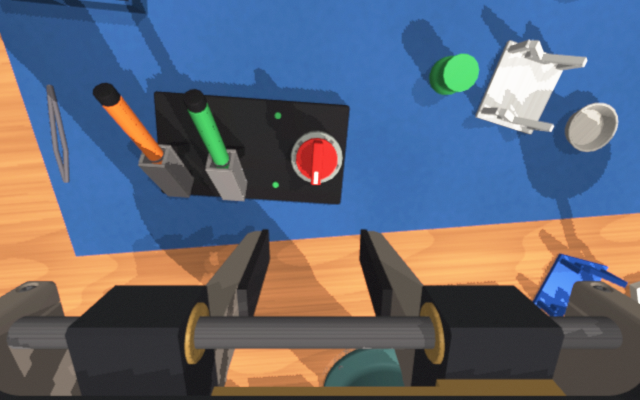

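The wrist view shows the knob at px (317,160) with its white mark at (316,178), so the bar lies along the tool's x. Green is at (210,130), orange at (125,120), the silver rest at (525,85) and the jar at (455,73). Clockwise turning would run q7 past its range, so I'll make the half turn first.

>>> send_rows([
  {"tx": -1,"ty": 0,"tz": 0,"yaw": -0.149,"grip": 60},
  {"tx": 0,"ty": 0,"tz": 0,"yaw": -0.149,"grip": 60},
  {"tx": 0,"ty": 0,"tz": 0,"yaw": -0.149,"grip": 60},
  {"tx": 0,"ty": 0,"tz": 0,"yaw": -0.149,"grip": 60},
  {"tx": 0,"ty": 0,"tz": 0,"yaw": -0.149,"grip": 60},
  {"tx": 0,"ty": 0,"tz": 0,"yaw": -0.149,"grip": 60},
  {"tx": 0,"ty": 0,"tz": 0,"yaw": -0.149,"grip": 60},
  {"tx": 0,"ty": 0,"tz": 0,"yaw": -0.149,"grip": 60},
  {"tx": 0,"ty": 0,"tz": 0,"yaw": -0.149,"grip": 60},
  {"tx": 0,"ty": 0,"tz": 0,"yaw": -0.149,"grip": 60},
  {"tx": 0,"ty": 0,"tz": 0,"yaw": -0.149,"grip": 60},
])

```text
clock: 4.8
ee_pos: [437.3, 86.5, 289.6]
tcp_rot: [0.498, -0.502, 0.502, -0.498]
force: [-0.6, -0.2, 0.2]
gripper_width: 0.596
```

>>> send_rows([
  {"tx": 0,"ty": 0,"tz": 0,"yaw": -0.149,"grip": 60},
  {"tx": 0,"ty": 0,"tz": 0,"yaw": -0.149,"grip": 60},
  {"tx": 0,"ty": 0,"tz": 0,"yaw": -0.149,"grip": 60},
  {"tx": 0,"ty": 0,"tz": 0,"yaw": -0.149,"grip": 60},
  {"tx": 0,"ty": 0,"tz": 0,"yaw": -0.149,"grip": 60},
  {"tx": 0,"ty": 0,"tz": 0,"yaw": -0.149,"grip": 60},
  {"tx": 0,"ty": 0,"tz": 0,"yaw": -0.149,"grip": 60},
  {"tx": 0,"ty": 0,"tz": 0,"yaw": -0.149,"grip": 60},
  {"tx": 0,"ty": 0,"tz": 0,"yaw": -0.149,"grip": 60},
  {"tx": 0,"ty": 0,"tz": 0,"yaw": -0.149,"grip": 60},
  {"tx": 0,"ty": 0,"tz": 0,"yaw": 0,"grip": 60},
])

```text
clock: 5.9
ee_pos: [437.3, 86.5, 289.6]
tcp_rot: [-0.706, 0.033, -0.033, 0.706]
force: [-0.4, 0.2, 0.3]
gripper_width: 0.601
```

```bash
python3 - <<'E'
from h import *
im=img('wrist','w3')
for t in ['knob_grip','driver','spare_driver']: print(t,look('wrist',t))
hsv=cv2.cvtColor(im,cv2.COLOR_RGB2HSV)
def seg(lo,hi,s,n):
    m=((hsv[...,0]>=lo)&(hsv[...,0]<=hi)&(hsv[...,1]>s)&(hsv[...,2]>70)).astype(np.uint8)
    k,l,st,ce=cv2.connectedComponentsWithStats(m)
    for i in np.argsort(-st[1:,4])[:2]+1: print(n,st[i],ce[i].round(1))
seg(0,4,180,'red');seg(8,14,200,'or');seg(50,80,120,'gr')
o=r.get_obs();print(o['ee_pos'],ang(),o['qpos'],o['gripper_width']);to([454,87,120])
E
```

```text
knob_grip [(0.87, array([445.9,  89. ,  55.2])), (0.68, array([509.2, 255.4, 145.3]))]
driver [(0.56, array([509.8, 259.3, 143.4]))]
spare_driver [(0.6, array([500.4, 186.5, 138.3]))]
red [ 293  163   40   47 1209] [312.1 184.1]
or [461 198  29  53 538] [472.9 217.9]
or [477 261   3   8  10] [477.9 264.4]
gr [ 398  193   26   76 1218] [409.7 230.9]
gr [ 177  228   40   40 1099] [196.7 247.6]
[437.3226708   86.53006491 289.59118645] [[ 9.952e-01  1.000e-04  9.800e-02]
 [-9.800e-02 -1.000e-04  9.952e-01]
 [ 1.000e-04 -1.000e+00 -1.000e-04]] [ 0.51507116  0.13113209 -0.83376642  1.96745236  0.10962402  1.08815668
  1.10721956] 0.6000549284089519
pos [437.3  86.5 289.6] tool shift [ 16.5 169.6   2.1] len 170.0 clock 6.1
```

View pics/w3.png

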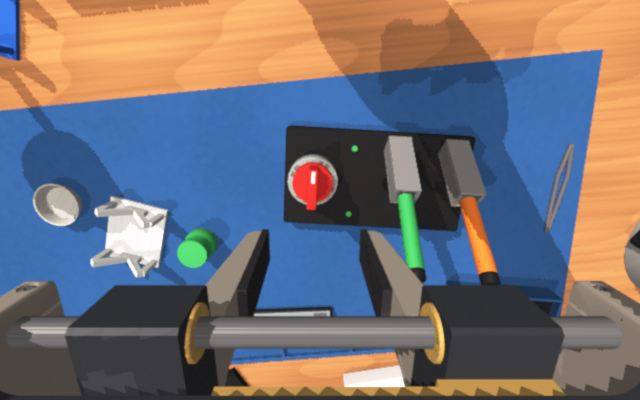

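The knob's bar is vertical in the image, centred near px (312,187), so it is lined up with the tool. I'll triangulate it from w2 and w3.

```bash
cat >> h.py <<'E'
def TE(p,M): T=np.eye(4);T[:3,:3]=M;T[:3,3]=p;return T
def tri(rays):
    A=np.zeros((3,3));b=np.zeros(3)
    for c,d in rays:
        d=d/np.linalg.norm(d);P=np.eye(3)-np.outer(d,d);A+=P;b+=P@c
    return np.linalg.solve(A,b)
E
python3 - <<'E'
from h import *
k=r.get_calibration('wrist');E=np.array(k['extrinsics']);o=r.get_obs()
T=TE(o['ee_pos'],R.from_quat(o['tcp_rot']).as_matrix());X=np.linalg.inv(T)@E;np.save('X.npy',X);print(X.round(3))
Rz=np.array([[-.9967,0,-.0816],[.0816,0,-.9967],[0,-1,0]])
E2=TE([436.3,86.65,289.6],Rz)@X
Ki=np.linalg.inv(k['intrinsics'])
def ry(E,u,v): return E[:3,3],E[:3,:3]@Ki@[u,v,1]
def red(f):
    h=cv2.cvtColor(cv2.imread(f),cv2.COLOR_BGR2HSV)
    m=(((h[...,0]<5)|(h[...,0]>175))&(h[...,1]>150)&(h[...,2]>60)).astype(np.uint8)[100:240,270:360]
    ys,xs=np.nonzero(m);return xs.min()+270,xs.max()+270,ys.min()+100,ys.max()+100,cv2.moments(m)
print(red('pics/w2.png')[:4],red('pics/w3.png')[:4])
for z in (50,60,70):
    print(z,[ (E_[:3,3]+d*(z-E_[2,3])/d[2]).round(1) for E_,(c,d) in ((e,ry(e,*p)) for e,p in ((E2,(317,158)),(E,(312,181))))])
print(tri([ry(E2,317,158),ry(E,312,181)]))
a=cv2.imread('pics/w2.png')[125:215,270:360];b=cv2.imread('pics/w3.png')[140:230,270:360]
cv2.imwrite('pics/knob.png',cv2.resize(np.hstack([a,b]),None,fx=4,fy=4,interpolation=2))
E
```

```text
[[-1.00000e-03  9.59000e-01  2.85000e-01 -8.11580e+01]
 [-1.00000e-03 -2.85000e-01  9.59000e-01 -1.52475e+02]
 [ 1.00000e+00  1.00000e-03  1.00000e-03  1.12100e+00]
 [ 0.00000e+00  0.00000e+00  0.00000e+00  1.00000e+00]]
(np.int64(296), np.int64(336), np.int64(138), np.int64(184)) (np.int64(293), np.int64(332), np.int64(163), np.int64(210))
50 [array([453.4,  80.1,  50. ]), array([450.2,  83.9,  50. ])]
60 [array([455. ,  80.1,  60. ]), array([447.8,  84.2,  60. ])]
70 [array([456.6,  80. ,  70. ]), array([445.4,  84.5,  70. ])]
[452.10696885  81.87056923  41.40163194]
```

View pics/knob.png

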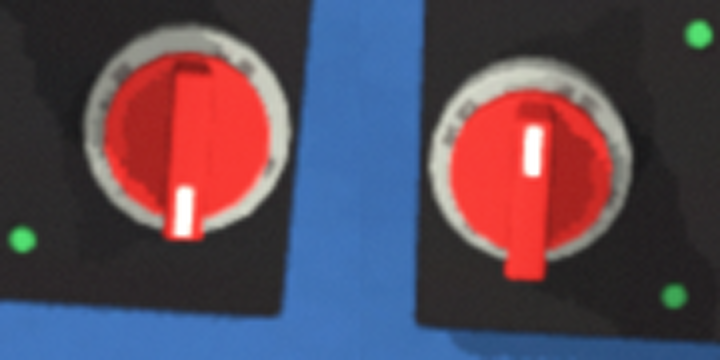

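```bash
python3 - <<'E'
from h import *
k=r.get_calibration('wrist');X=np.load('X.npy')
Rz=np.array([[-.9967,0,-.0816],[.0816,0,-.9967],[0,-1,0]])
E2=TE([436.3,86.65,289.6],Rz)@X;E=np.array(k['extrinsics']);Ki=np.linalg.inv(k['intrinsics'])
ry=lambda E,p:(E[:3,3],E[:3,:3]@Ki@[*p,1])
for p,q in [((316.8,159.2),(312.7,182.5)),((316.8,164.2),(312,190)),((315.7,185),(313,170)),((318.3,143.5),(311,210))]: print(tri([ry(E2,p),ry(E,q)]).round(1))
to([452,82,110])
E
```

```text
[452.1  82.5  50.4]
[452.3  82.3  87.3]
[427.6  85.8  89. ]
[476.6  78.7  90.2]
pos [437.3  86.5 289.6] tool shift [ 15.  179.6  -3.1] len 180.0 clock 6.1
```

>>> send_rows([
  {"tx": 7.5,"ty": 30,"tz": -2,"yaw": 0,"grip": 60},
  {"tx": 7.5,"ty": 30,"tz": -2,"yaw": 0,"grip": 60},
  {"tx": 0,"ty": 35,"tz": 0,"yaw": 0,"grip": 60},
  {"tx": 0,"ty": 35,"tz": 0,"yaw": 0.02,"grip": 55},
  {"tx": 0,"ty": 35,"tz": 0,"yaw": 0,"grip": 50},
  {"tx": 0,"ty": 30,"tz": 0,"yaw": 0,"grip": 45},
  {"tx": 0,"ty": 20,"tz": 0,"yaw": 0,"grip": 45},
  {"tx": 0,"ty": 0,"tz": 0,"yaw": 0,"grip": 45},
])

```text
clock: 6.9
ee_pos: [450.7, 81.0, 72.8]
tcp_rot: [0.706, -0.043, 0.04, -0.706]
force: [-2.0, -1.8, 3.6]
gripper_width: 0.452
```

>>> send_rows([
  {"tx": 0,"ty": 0,"tz": 0,"yaw": 0,"grip": 20},
  {"tx": 0,"ty": 0,"tz": 0,"yaw": 0,"grip": 0},
  {"tx": 0,"ty": 0,"tz": 0,"yaw": 0,"grip": 0},
  {"tx": 0,"ty": 0,"tz": 0,"yaw": 0,"grip": 0},
  {"tx": 0,"ty": 0,"tz": 0,"yaw": 0,"grip": 0},
], squeeze=40)

```text
clock: 7.4
ee_pos: [452.7, 82.2, 75.4]
tcp_rot: [-0.705, 0.041, -0.042, 0.707]
force: [0.1, 4.4, 2.4]
gripper_width: 0.127
```

>>> send_rows([
  {"tx": 0,"ty": 4,"tz": 0,"yaw": 0,"grip": 0},
  {"tx": 0,"ty": 4,"tz": 0,"yaw": 0,"grip": 0},
  {"tx": 0,"ty": 3,"tz": 0,"yaw": 0,"grip": 0},
  {"tx": 0,"ty": 0,"tz": 0,"yaw": 0,"grip": 0},
])

```text
clock: 7.8
ee_pos: [453.0, 82.3, 65.2]
tcp_rot: [-0.706, 0.04, -0.042, 0.706]
force: [-3.9, 3.2, 22.2]
gripper_width: 0.129
```

>>> send_rows([
  {"tx": 0,"ty": 0,"tz": 0,"yaw": 0.12,"grip": 0},
  {"tx": 0,"ty": 0,"tz": 0,"yaw": 0.12,"grip": 0},
  {"tx": 0,"ty": 0,"tz": 0,"yaw": 0.12,"grip": 0},
  {"tx": 0,"ty": 0,"tz": 0,"yaw": 0.12,"grip": 0},
  {"tx": 0,"ty": 0,"tz": 0,"yaw": 0.12,"grip": 0},
  {"tx": 0,"ty": 0,"tz": 0,"yaw": 0.12,"grip": 0},
  {"tx": 0,"ty": 0,"tz": 0,"yaw": 0.12,"grip": 0},
  {"tx": 0,"ty": 0,"tz": 0,"yaw": 0.12,"grip": 0},
  {"tx": 0,"ty": 0,"tz": 0,"yaw": 0.12,"grip": 0},
  {"tx": 0,"ty": 0,"tz": 0,"yaw": 0,"grip": 0},
])

```text
clock: 8.8
ee_pos: [452.6, 82.1, 65.2]
tcp_rot: [-0.584, 0.398, -0.399, 0.585]
force: [-3.5, 3.5, 21.9]
gripper_width: 0.125
```

```bash
python3 -c "
from h import *
o=r.get_obs();M=ang();print(M,o['force'],o['torque'],o['qpos']);print(np.degrees(np.arctan2(M[1,0],M[0,0])))"
```

```text
[[ 3.656e-01  2.000e-03  9.308e-01]
 [-9.308e-01 -6.000e-04  3.656e-01]
 [ 1.300e-03 -1.000e+00  1.700e-03]] [-3.53500502  3.50218102 21.89125638] [ 0.72581227  1.07392825 -0.01929264] [ 0.05379008  0.45264378 -0.36182364  2.15448381  0.28960766  0.57770663
 -0.14430957]
-68.55607272617404
```

>>> send_rows([
  {"tx": 0,"ty": -4,"tz": 0,"yaw": 0,"grip": 0},
  {"tx": 0,"ty": -4,"tz": 0,"yaw": 0,"grip": 0},
  {"tx": 0,"ty": -3,"tz": 0,"yaw": 0,"grip": 0},
  {"tx": 0,"ty": 0,"tz": 0,"yaw": 0,"grip": 30},
  {"tx": 0,"ty": 0,"tz": 0,"yaw": 0,"grip": 45},
  {"tx": 0,"ty": 0,"tz": 0,"yaw": 0,"grip": 45},
  {"tx": 0,"ty": -40,"tz": 0,"yaw": 0,"grip": 50},
  {"tx": 0,"ty": -40,"tz": 0,"yaw": 0,"grip": 50},
  {"tx": 0,"ty": -40,"tz": 0,"yaw": 0,"grip": 50},
  {"tx": 0,"ty": -40,"tz": 0,"yaw": 0,"grip": 50},
  {"tx": 0,"ty": -40,"tz": 0,"yaw": 0,"grip": 50},
  {"tx": 0,"ty": -20,"tz": 0,"yaw": 0,"grip": 50},
])

```text
clock: 10.0
ee_pos: [452.9, 80.9, 297.5]
tcp_rot: [-0.584, 0.397, -0.4, 0.585]
force: [1.0, -0.3, -0.3]
gripper_width: 0.501
```

>>> send_rows([
  {"tx": 0,"ty": 0,"tz": 0,"yaw": -0.135,"grip": 50},
  {"tx": 0,"ty": 0,"tz": 0,"yaw": -0.135,"grip": 50},
  {"tx": 0,"ty": 0,"tz": 0,"yaw": -0.135,"grip": 50},
  {"tx": 0,"ty": 0,"tz": 0,"yaw": -0.135,"grip": 50},
  {"tx": 0,"ty": 0,"tz": 0,"yaw": -0.135,"grip": 50},
  {"tx": 0,"ty": 0,"tz": 0,"yaw": -0.135,"grip": 50},
  {"tx": 0,"ty": 0,"tz": 0,"yaw": -0.135,"grip": 50},
  {"tx": 0,"ty": 0,"tz": 0,"yaw": -0.135,"grip": 50},
])

```text
clock: 10.8
ee_pos: [451.6, 80.5, 293.9]
tcp_rot: [0.706, -0.04, 0.039, -0.706]
force: [0.5, -0.6, 0.2]
gripper_width: 0.5
```

>>> send_rows([
  {"tx": 5,"ty": 0,"tz": 36,"yaw": 0,"grip": 50},
  {"tx": 5,"ty": 0,"tz": 36,"yaw": 0,"grip": 50},
  {"tx": 5,"ty": 0,"tz": 36,"yaw": 0,"grip": 50},
  {"tx": 5,"ty": 0,"tz": 36,"yaw": 0,"grip": 50},
  {"tx": 6,"ty": 0,"tz": 35,"yaw": 0,"grip": 50},
  {"tx": 0,"ty": 0,"tz": 0,"yaw": 0,"grip": 50},
])

```text
clock: 11.4
ee_pos: [497.9, 260.2, 293.6]
tcp_rot: [-0.705, 0.04, -0.038, 0.707]
force: [0.4, 0.5, -0.2]
gripper_width: 0.497
```

```bash
python3 - <<'E'
from h import *
o=r.get_obs();M=ang();print(o['ee_pos'],M,o['qpos'][6])
img('wrist','w4')
print(look('wrist','driver'),look('wrist','spare_driver'))
a=-.117;dx=np.array([np.cos(a),np.sin(a),0]);dy=np.array([-np.sin(a),np.cos(a),0])
m=np.array([452.3,82.3,0])+185*dy;m[2]=95
for L in (40,45):
  u=dx*np.sin(np.radians(L))+[0,0,np.cos(np.radians(L))]
  print(L,proj('wrist',[m,m+35*u,m+100*u]).tolist(), (m+35*u).round(1))
np.save('E4.npy',r.get_calibration('wrist')['extrinsics'])
E
```

```text
[497.93466923 260.15906048 293.57274107] [[ 0.9939 -0.0018  0.1103]
 [-0.1102  0.0025  0.9939]
 [-0.002  -1.      0.0023]] 0.7390558562591428
[(0.83, array([513.5, 261.6, 144.9])), (0.32, array([ 524. , -180.4,    8.5]))] [(0.73, array([ 522.2, -186.9,    7.6])), (0.61, array([501. , 187.5, 141.9]))]
40 [[320.4, 157.1], [320.7, 181.4], [321.4, 235.0]] [496.2 263.4 121.8]
45 [[320.4, 157.1], [320.7, 183.0], [321.2, 238.6]] [498.5 263.1 119.7]
```

View pics/w4.png

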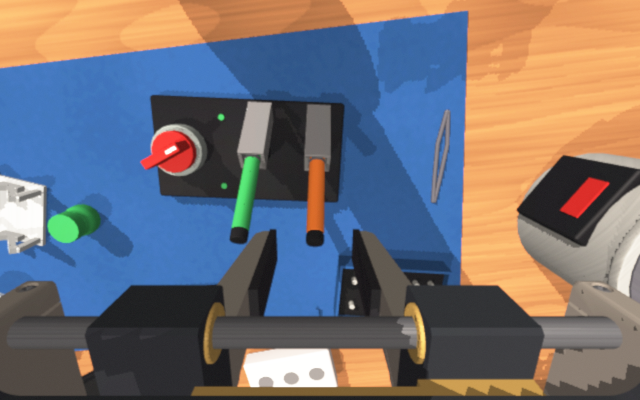

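The knob is turned (mark at px (170,150)) and its neighbours are in place. Orange runs from the mouth at (317,163) to the cap at (314,238), centred between the fingers.

>>> send_rows([
  {"tx": 0,"ty": 35,"tz": 0,"yaw": 0,"grip": 50},
  {"tx": 0,"ty": 35,"tz": 0,"yaw": 0,"grip": 50},
  {"tx": 0,"ty": 35,"tz": 0,"yaw": 0,"grip": 50},
  {"tx": 0,"ty": 30,"tz": 0,"yaw": 0,"grip": 50},
  {"tx": 0,"ty": 23,"tz": 0,"yaw": 0,"grip": 45},
  {"tx": 0,"ty": 10,"tz": 0,"yaw": 0,"grip": 45},
  {"tx": 0,"ty": 0,"tz": 0,"yaw": 0,"grip": 45},
], squeeze=25)

```text
clock: 12.25
ee_pos: [498.0, 254.2, 125.6]
tcp_rot: [0.707, -0.042, 0.041, -0.705]
force: [0.3, 0.5, 0.8]
gripper_width: 0.451
```

```bash
python3 - <<'E'
from h import *
o=r.get_obs();print(o['ee_pos'],o['force'],o['gripper_width'])
img('wrist','w5')
print(look('wrist','driver'))
a=-.117;dx=np.array([np.cos(a),np.sin(a),0]);m=np.array([474,262,95.])
u=dx*np.sin(.73)+[0,0,np.cos(.73)];print(proj('wrist',[m,m+35*u,m+100*u]).tolist())
E
```

```text
[497.96288369 254.23206283 125.5726575 ] [0.2727488  0.46456248 0.78910283] 0.451020821016568
[(0.74, array([506.1, 266.3, 137.3]))]
[[317.4, 197.9], [317.8, 249.9], [318.6, 382.3]]
```

View pics/w5.png

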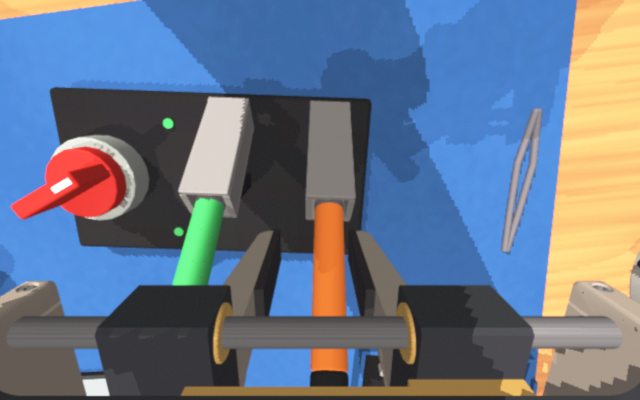

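Orange shows at column 330 and the finger centre at 317, so it is about 7 mm towards +tz. I'll correct that and grip.

>>> send_rows([
  {"tx": 0,"ty": 0,"tz": 3.5,"yaw": 0,"grip": 45},
  {"tx": 0,"ty": 0,"tz": 3.5,"yaw": 0,"grip": 35},
  {"tx": 0,"ty": 0,"tz": 0,"yaw": 0,"grip": 0},
  {"tx": 0,"ty": 0,"tz": 0,"yaw": 0,"grip": 0},
  {"tx": 0,"ty": 0,"tz": 0,"yaw": 0,"grip": 0},
  {"tx": 0,"ty": 0,"tz": 0,"yaw": 0,"grip": 0},
], squeeze=25)

```text
clock: 12.95
ee_pos: [499.3, 263.2, 126.8]
tcp_rot: [-0.706, 0.041, -0.041, 0.706]
force: [0.5, 0.9, 2.0]
gripper_width: 0.187
```

>>> send_rows([
  {"tx": 6.5,"ty": -7.5,"tz": 0,"yaw": 0,"grip": 0},
  {"tx": 6.5,"ty": -7.5,"tz": 0,"yaw": 0,"grip": 0},
  {"tx": 6.5,"ty": -7.5,"tz": 0,"yaw": 0,"grip": 0},
])

```text
clock: 13.25
ee_pos: [518.9, 260.4, 149.6]
tcp_rot: [0.706, -0.041, 0.041, -0.706]
force: [-1.4, 0.2, -1.2]
gripper_width: 0.187
```

>>> send_rows([
  {"tx": 6.5,"ty": -7.5,"tz": 0,"yaw": 0,"grip": 0},
  {"tx": 6.5,"ty": -7.5,"tz": 0,"yaw": 0,"grip": 0},
  {"tx": 6.5,"ty": -7.5,"tz": 0,"yaw": 0,"grip": 0},
  {"tx": 6.5,"ty": -7.5,"tz": 0,"yaw": 0,"grip": 0},
  {"tx": 6.5,"ty": -7.5,"tz": 0,"yaw": 0,"grip": 0},
  {"tx": 6.5,"ty": -7.5,"tz": 0,"yaw": 0,"grip": 0},
  {"tx": 6,"ty": -8,"tz": 0,"yaw": 0,"grip": 0},
  {"tx": 0,"ty": -30,"tz": 0,"yaw": 0,"grip": 0},
  {"tx": 0,"ty": -30,"tz": 0,"yaw": 0,"grip": 0},
  {"tx": 0,"ty": -25,"tz": 0,"yaw": 0,"grip": 0},
])

```text
clock: 14.25
ee_pos: [563.6, 255.7, 289.0]
tcp_rot: [-0.706, 0.041, -0.041, 0.706]
force: [0.2, 1.3, -0.4]
gripper_width: 0.19
```

```bash
python3 - <<'E'
from h import *
o=r.get_obs();print(o['ee_pos'],o['force'],o['gripper_width'],o['qpos'].__repr__())
img('scene','s2')
for c in ('scene','top'):
  if c=='top':img('top','t2')
  for t in ('driver','spare_driver','rest','jar','parts_dish'): print(c,t,look(c,t))
a=cv2.imread('pics/s2.png')[100:300,200:440];cv2.imwrite('pics/s2c.png',cv2.resize(a,None,fx=3,fy=3,interpolation=2)[:600,:720])
E
```

```text
[563.60360553 255.69149861 289.01056542] [ 0.16173585  1.26086036 -0.35042649] 0.18992771892994625 array([-0.04253196,  0.4376361 , -0.59302773,  1.59100959,  0.25780605,
        1.19118627,  0.76740124])
scene driver [(0.92, array([582.7, 262.7, 302.7]))]
scene spare_driver [(0.65, array([509.6, 191.6, 144.3]))]
scene rest [(0.61, array([ 523.7, -196.8,   11.2]))]
scene jar [(0.74, array([548.3, -86.5,  41.5]))]
scene parts_dish [(0.7, array([ 461.2, -301.6,   11.2]))]
top driver []
top spare_driver []
top rest [(0.93, array([ 517.1, -198.9,   10.9])), (0.63, array([ 204.4, -315.9,    6.8]))]
top jar [(0.67, array([540.5, -99.4,  49.6])), (0.44, array([ 691.2, -298.9,   57.1]))]
top parts_dish [(0.65, array([ 464.9, -298.5,    9.8])), (0.5, array([713.3,  17.2,  17.6]))]
```

View pics/s2c.png

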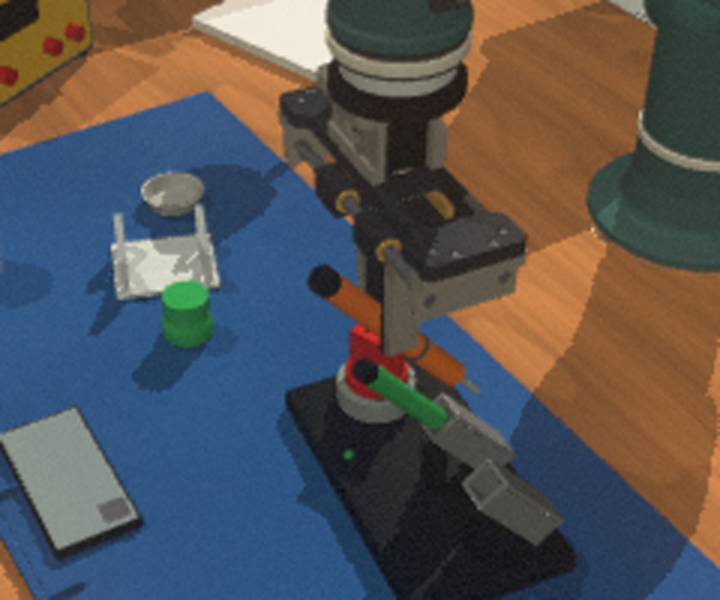

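Orange is held with its tip clear of the sleeve. Green and the rest of the things stand where they were. I'll go over the rest.

>>> send_rows([
  {"tx": 1.5,"ty": -1,"tz": -38,"yaw": 0,"grip": 0},
  {"tx": 1.5,"ty": -1,"tz": -38,"yaw": 0,"grip": 0},
  {"tx": 1.5,"ty": -1,"tz": -38,"yaw": 0,"grip": 0},
  {"tx": 1.5,"ty": 0,"tz": -38,"yaw": 0,"grip": 0},
  {"tx": 1.5,"ty": 0,"tz": -38,"yaw": 0,"grip": 0},
  {"tx": 1.5,"ty": 0,"tz": -38,"yaw": 0,"grip": 0},
  {"tx": 1.5,"ty": 0,"tz": -38,"yaw": 0,"grip": 0},
  {"tx": 1.5,"ty": 0,"tz": -38,"yaw": 0,"grip": 0},
  {"tx": 1.5,"ty": 0,"tz": -38,"yaw": 0,"grip": 0},
  {"tx": 1.5,"ty": 0,"tz": -38,"yaw": 0,"grip": 0},
  {"tx": 1.5,"ty": 0,"tz": -38,"yaw": 0,"grip": 0},
  {"tx": 1.5,"ty": 0,"tz": -38,"yaw": 0,"grip": 0},
])

```text
clock: 16.05
ee_pos: [528.1, -201.0, 290.1]
tcp_rot: [0.706, -0.041, 0.041, -0.706]
force: [0.7, -0.0, -0.5]
gripper_width: 0.186
```

>>> send_rows([
  {"tx": 0,"ty": 0,"tz": 0,"yaw": 0.1,"grip": 0},
  {"tx": 0,"ty": 0,"tz": 0,"yaw": 0,"grip": 0},
])

```text
clock: 16.25
ee_pos: [528.0, -200.7, 289.7]
tcp_rot: [-0.703, 0.077, -0.077, 0.703]
force: [0.1, -0.2, 0.4]
gripper_width: 0.188
```

```bash
python3 - <<'E'
from h import *
o=r.get_obs();M=ang();print(o['ee_pos'],M,o['force'],o['gripper_width'],o['qpos'][6])
img('wrist','w6')
print(look('wrist','rest'),look('wrist','jar'))
for yaw in (-12.5,):
  a=np.radians(yaw);x=np.array([np.cos(a),np.sin(a),0]);y=np.array([-x[1],x[0],0]);c=np.array([518,-199,0])
  print(proj('wrist',[c+sx*44*x+sy*42*y+[0,0,46] for sx,sy in((-1,-1),(-1,1),(1,1),(1,-1))]).tolist())
E
```

```text
[ 528.02184723 -200.70168714  289.72296349] [[ 9.762e-01 -5.000e-04  2.170e-01]
 [-2.170e-01  3.000e-04  9.762e-01]
 [-6.000e-04 -1.000e+00  2.000e-04]] [ 0.09223953 -0.19441337  0.44881763] 0.18764039603817106 1.5378599188238908
[(0.87, array([ 507.2, -197.4,    8.7])), (0.52, array([445.5,  74.3,  52.6]))] [(0.58, array([539.9, -98.2,  50.2]))]
[[277.9, 128.6], [343.8, 129.1], [341.6, 195.4], [279.7, 195.0]]
```

View pics/w6.png

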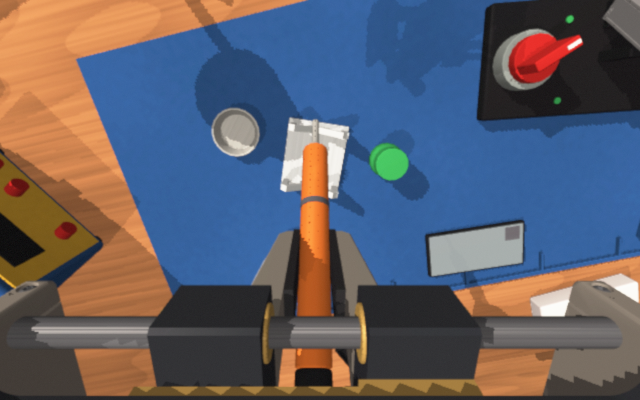

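Rest corners in the image are about (290,120), (348,127), (334,198) and (281,190), so it is turned a few degrees clockwise from the tool. I'll zoom in on it in w2 and w6.

```bash
python3 - <<'E'
from h import *
a=cv2.imread('pics/w2.png')[25:145,465:605];b=cv2.imread('pics/w6.png')[100:220,250:390]
o=cv2.resize(np.hstack([a]),None,fx=5,fy=5,interpolation=2);b=cv2.resize(b,None,fx=5,fy=5,interpolation=2)
o=cv2.resize(np.hstack([o,b]),(800,343));o=cv2.resize(np.vstack([o]),(800,343));cv2.imwrite('pics/rest.png',o)
E
```

```text
(no output)
```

View pics/rest.png

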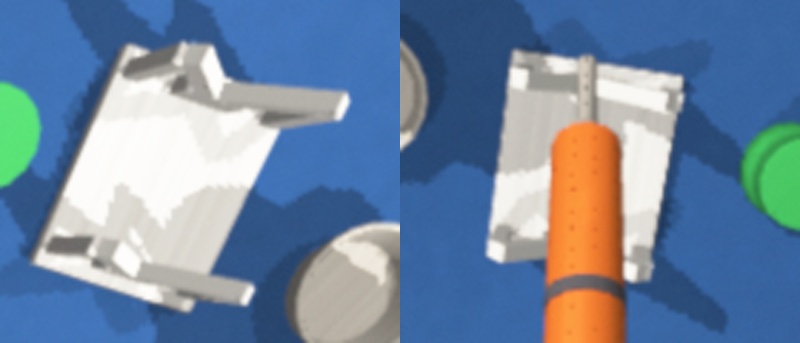

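```bash
python3 - <<'E'
from h import *
k=r.get_calibration('wrist');X=np.load('X.npy');Ki=np.linalg.inv(k['intrinsics'])
Rz=np.array([[-.9967,0,-.0816],[.0816,0,-.9967],[0,-1,0]])
E2=TE([436.3,86.65,289.6],Rz)@X;E6=np.array(k['extrinsics'])
def w2(a,b,z): return ray('wrist',465+a/2.857,25+b/2.857,z,E2)[:2]
def w6(a,b,z): return ray('wrist',250+(a-400)/2.857,100+b/2.857,z,E6)[:2]
an=lambda d:np.degrees(np.arctan2(d[1],d[0])).round(1)
A,B,C=w2(127,45,4),w2(33,262,4),w2(188,310,4)
print(A.round(),B.round(),C.round(),np.linalg.norm(A-B),np.linalg.norm(B-C),an(A-B),an(B-C)-90,'centre',((A+C)/2).round(1))
P=w6(512,52,46),w6(684,75,46),w6(650,275,46),w6(488,258,46)
print([p.round(1) for p in P],'centre',(sum(P)/4).round(1),an(P[3]-P[0]),an(P[2]-P[1]),an(P[1]-P[0])-90,an(P[2]-P[3])-90,[np.linalg.norm(P[i]-P[i-1]).round(1) for i in range(4)])
Q=w6(512,52,2),w6(684,75,2),w6(650,275,2),w6(488,258,2);print((sum(Q)/4).round(1),[np.linalg.norm(Q[i]-Q[i-1]).round(1) for i in range(4)])
print('driver px cols->', w6(587,125,210),w6(587,290,270), look('wrist','driver'))
E
```

```text
[ 579. -182.] [ 486. -146.] [ 456. -224.] 99.85077812687334 83.49290091250933 -21.1 -20.599999999999994 centre [ 517.4 -202.8]
[array([ 456.5, -213.4]), array([ 482.2, -140.9]), array([ 570.1, -173.1]), array([ 545.8, -246.4])] centre [ 513.7 -193.5] -20.3 -20.1 -19.5 -18.299999999999997 [np.float64(95.3), np.float64(77.0), np.float64(93.7), np.float64(77.2)]
[ 520.8 -194.9] [np.float64(105.8), np.float64(85.5), np.float64(104.1), np.float64(85.8)]
driver px cols-> [ 475.96690322 -184.58743579] [ 502.39556114 -190.53357292] [(0.61, array([ 527.5, -194.2,  290.5])), (0.3, array([ 508. , -195.1,    7.9]))]
```

Taking the two views together, the rest's yaw is about -20.5°, its middle is about 12 mm behind the TCP along tool x, and it is laterally aligned. I'll turn 0.14 cw and descend.

>>> send_rows([
  {"tx": 0,"ty": 0,"tz": -1.5,"yaw": 0.14,"grip": 0},
  {"tx": 0,"ty": 35,"tz": 0,"yaw": 0,"grip": 0},
  {"tx": 0,"ty": 35,"tz": 0,"yaw": 0,"grip": 0},
  {"tx": 0,"ty": 35,"tz": 0,"yaw": 0,"grip": 0},
  {"tx": 0,"ty": 25,"tz": 0,"yaw": 0,"grip": 0},
  {"tx": 0,"ty": 20,"tz": 0,"yaw": 0,"grip": 0},
  {"tx": 0,"ty": 15,"tz": 0,"yaw": 0,"grip": 0},
  {"tx": 0,"ty": 0,"tz": 0,"yaw": 0,"grip": 0},
], squeeze=20)

```text
clock: 17.25
ee_pos: [527.1, -200.0, 123.3]
tcp_rot: [-0.696, 0.126, -0.123, 0.696]
force: [0.3, -0.2, -0.9]
gripper_width: 0.189
```

```bash
python3 - <<'E'
from h import *
o=r.get_obs();M=ang();print(o['ee_pos'],M,o['force'],o['gripper_width'],o['qpos'])
im=img('wrist','w7')
print(look('wrist','rest'),look('wrist','driver'))
cv2.imwrite('pics/w7s.png',cv2.resize(im[...,::-1][100:400,160:480],None,fx=1.8,fy=1.8))
E
```

```text
[ 527.09766487 -199.96842225  123.2869194 ] [[ 9.380e-01 -3.200e-03  3.467e-01]
 [-3.467e-01  1.500e-03  9.380e-01]
 [-3.600e-03 -1.000e+00  3.000e-04]] [ 0.34386138 -0.19249569 -0.93818789] 0.18935866333733312 [ 0.58048088  0.49418686 -0.35219915  1.88159926  0.22737643  0.80838844
  1.32526013]
[(0.76, array([ 508.7, -199.7,    7.2]))] [(0.82, array([ 526.2, -195.5,  122.5]))]
```

View pics/w7s.png

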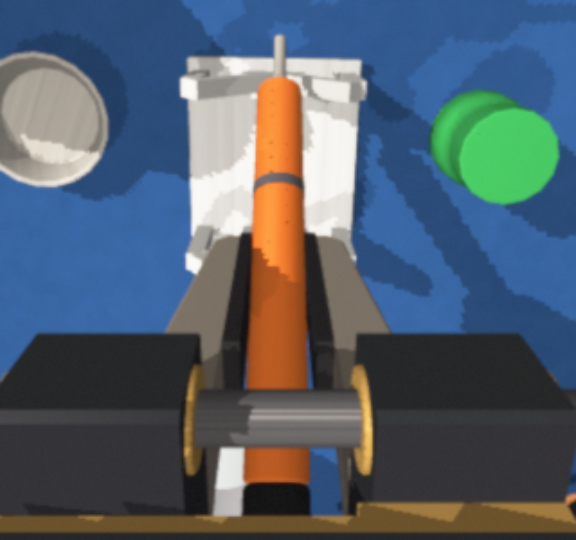

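Well aligned: the rest spans columns 190–360 (centre about 275) with its edges vertical, and the driver is at 279 with its tip pointing just past the -x rib. I'll lower with a lighter grip so the ribs level the driver.

>>> send_rows([
  {"tx": 0,"ty": 6,"tz": 0,"yaw": 0,"grip": 0},
  {"tx": 0,"ty": 6,"tz": 0,"yaw": 0,"grip": 0},
  {"tx": 0,"ty": 6,"tz": 0,"yaw": 0,"grip": 0},
  {"tx": 0,"ty": 5,"tz": 0,"yaw": 0,"grip": 0},
  {"tx": 0,"ty": 5,"tz": 0,"yaw": 0,"grip": 0},
  {"tx": 0,"ty": 0,"tz": 0,"yaw": 0,"grip": 0},
], squeeze=10)

```text
clock: 18.0
ee_pos: [528.1, -201.6, 96.7]
tcp_rot: [0.696, -0.125, 0.125, -0.696]
force: [-1.0, -2.8, 0.6]
gripper_width: 0.19
```

>>> send_rows([
  {"tx": 0,"ty": 5,"tz": 0,"yaw": 0,"grip": 0},
  {"tx": 0,"ty": 5,"tz": 0,"yaw": 0,"grip": 0},
  {"tx": 0,"ty": 0,"tz": 0,"yaw": 0,"grip": 0},
])

```text
clock: 18.3
ee_pos: [532.6, -203.0, 89.2]
tcp_rot: [0.697, -0.122, 0.129, -0.695]
force: [5.7, -4.4, 6.0]
gripper_width: 0.194
```

>>> send_rows([
  {"tx": 0,"ty": 5,"tz": 0,"yaw": 0,"grip": 0},
  {"tx": 0,"ty": 5,"tz": 0,"yaw": 0,"grip": 0},
  {"tx": 0,"ty": 5,"tz": 0,"yaw": 0,"grip": 0},
  {"tx": 0,"ty": 0,"tz": 0,"yaw": 0,"grip": 0},
], squeeze=8)

```text
clock: 18.7
ee_pos: [526.6, -200.6, 70.8]
tcp_rot: [-0.696, 0.126, -0.124, 0.696]
force: [-0.4, -0.9, -1.0]
gripper_width: 0.195
```

```bash
python3 - <<'E'
from h import *
o=r.get_obs();print(o['ee_pos'],o['force'],o['torque'])
img('wrist','w8');im=img('scene','s3')
print(look('wrist','driver'),look('scene','driver'))
h=cv2.cvtColor(im,cv2.COLOR_RGB2HSV);m=((h[...,0]>=6)&(h[...,0]<=14)&(h[...,1]>190)&(h[...,2]>90)).astype(np.uint8);m[:140]=0;m[230:]=0;m[:,:200]=0;m[:,320:]=0
ys,xs=np.nonzero(m);print(len(xs),xs.min() if len(xs) else 0,xs.max() if len(xs) else 0,ys.min() if len(xs) else 0,ys.max() if len(xs) else 0)
E
```

```text
[ 526.60081212 -200.61672358   70.83600712] [-0.37863182 -0.90962156 -1.03193863] [-0.16770196  0.00503479  0.08181421]
[(0.89, array([ 517.3, -196.9,   62.7])), (0.48, array([678.4, -50.2,   6.9]))] [(0.51, array([481. , 206.3,  22.8]))]
117 229 273 166 181
```

The viewer limit is reached, so I'll read the tilt numerically from the front edge and the width of the orange handle in the wrist image.

```bash
cat > tilt.py <<'E'
from h import *
X=np.load('X.npy');K=np.array(r.get_calibration('wrist')['intrinsics'])
def px(p): # tool coords -> pixel
    q=X[:3,:3].T@(np.array(p)-X[:3,3]);q=K@q;return (q[:2]/q[2]).round(1),q[2]
def model(t,g=4,s=85): # t below horizontal(rad), axis point g mm ahead of TCP (tool y)
    c=np.array([-s*np.cos(t),g+s*np.sin(t),0]);p,d=px(c);return p,(18*K[0,0]/d).round(1)
def meas(f):
    im=cv2.imread(f);h=cv2.cvtColor(im,cv2.COLOR_BGR2HSV)
    m=(h[...,0]>=5)&(h[...,0]<=14)&(h[...,1]>170)&(h[...,2]>90);m[:,:230]=0;m[:,400:]=0
    n=m.sum(1);v=np.nonzero(n>6)[0];v=v[(v<330)];print(f,'front v',v.min(),[(i,int(n[i]),np.nonzero(m[i])[0].mean().round(1)) for i in range(v.min(),290,12)])
E
python3 - <<'E'
from tilt import *
meas('pics/w7.png');meas('pics/w8.png')
for t in (50,47,40,30,20,10,0): print(t,model(np.radians(t)),model(np.radians(t),s=60))
E
```

```text
pics/w7.png front v 144 [(144, 10, np.float64(314.5)), (156, 23, np.float64(315.0)), (168, 24, np.float64(314.5)), (180, 23, np.float64(314.8)), (192, 25, np.float64(314.0)), (204, 20, np.float64(315.1)), (216, 25, np.float64(314.4)), (228, 23, np.float64(315.0)), (240, 26, np.float64(314.6)), (252, 30, np.float64(314.5)), (264, 31, np.float64(314.0)), (276, 31, np.float64(314.0)), (288, 32, np.float64(313.5))]
pics/w8.png front v 128 [(128, 9, np.float64(315.0)), (140, 19, np.float64(315.7)), (152, 27, np.float64(313.0)), (164, 27, np.float64(313.0)), (176, 27, np.float64(313.9)), (188, 28, np.float64(313.5)), (200, 28, np.float64(313.5)), (212, 28, np.float64(313.5)), (224, 28, np.float64(313.5)), (236, 31, np.float64(314.0)), (248, 30, np.float64(314.5)), (260, 30, np.float64(314.5)), (272, 31, np.float64(314.0)), (284, 30, np.float64(314.5))]
50 (array([312.4, 145. ]), np.float64(24.9)) (array([312.2, 172.3]), np.float64(26.6))
47 (array([312.3, 140.8]), np.float64(25.3)) (array([312.2, 169.5]), np.float64(26.9))
40 (array([312.3, 131.3]), np.float64(26.5)) (array([312.2, 163.4]), np.float64(27.8))
30 (array([312.2, 119.1]), np.float64(28.4)) (array([312.1, 156.3]), np.float64(29.3))
20 (array([312., 109.]), np.float64(30.7)) (array([312. , 151.2]), np.float64(31.0))
10 (array([311.9, 101.8]), np.float64(33.5)) (array([311.9, 148.9]), np.float64(32.9))
0 (array([311.7,  98.5]), np.float64(36.8)) (array([311.7, 149.8]), np.float64(35.1))
```

The tilt has gone from 49° to about 37°, so levelling works. I'll continue down.

>>> send_rows([
  {"tx": 0,"ty": 5,"tz": 0,"yaw": 0,"grip": 0},
  {"tx": 0,"ty": 5,"tz": 0,"yaw": 0,"grip": 0},
  {"tx": 0,"ty": 5,"tz": 0,"yaw": 0,"grip": 0},
  {"tx": 0,"ty": 5,"tz": 0,"yaw": 0,"grip": 0},
  {"tx": 0,"ty": 0,"tz": 0,"yaw": 0,"grip": 0},
], squeeze=8)

```text
clock: 19.4
ee_pos: [527.6, -200.9, 51.2]
tcp_rot: [-0.696, 0.126, -0.125, 0.696]
force: [-0.1, -2.0, -0.8]
gripper_width: 0.192
```

```bash
python3 - <<'E'
from tilt import *
o=r.get_obs();print(o['ee_pos'],o['force'],o['gripper_width'])
img('wrist','w9');meas('pics/w9.png');print(look('wrist','driver'))
E
```

```text
[ 527.6107275  -200.93325708   51.18302525] [-0.13923404 -1.99039197 -0.83096481] 0.19169458931458966
pics/w9.png front v 123 [(123, 24, np.float64(312.5)), (135, 30, np.float64(312.5)), (147, 30, np.float64(312.5)), (159, 31, np.float64(313.0)), (171, 31, np.float64(313.0)), (183, 30, np.float64(313.5)), (195, 30, np.float64(313.5)), (207, 0, np.float64(nan)), (219, 29, np.float64(313.0)), (231, 32, np.float64(313.5)), (243, 30, np.float64(314.5)), (255, 30, np.float64(314.5)), (267, 31, np.float64(314.0)), (279, 28, np.float64(314.5))]
[(0.84, array([ 505.9, -189.2,   41.6]))]tilt.py:10: RuntimeWarning: Mean of empty slice.
  n=m.sum(1);v=np.nonzero(n>6)[0];v=v[(v<330)];print(f,'front v',v.min(),[(i,int(n[i]),np.nonzero(m[i])[0].mean().round(1)) for i in range(v.min(),290,12)])
  ret = ret.dtype.type(ret / rcount)
```

>>> send_rows([
  {"tx": 0,"ty": 5,"tz": 0,"yaw": 0,"grip": 0},
  {"tx": 0,"ty": 5,"tz": 0,"yaw": 0,"grip": 0},
  {"tx": 0,"ty": 5,"tz": 0,"yaw": 0,"grip": 0},
  {"tx": 0,"ty": 0,"tz": 0,"yaw": 0,"grip": 0},
  {"tx": 0,"ty": 0,"tz": 0,"yaw": 0,"grip": 0},
])

```text
clock: 20.0
ee_pos: [528.0, -203.3, 37.4]
tcp_rot: [0.697, -0.126, 0.126, -0.695]
force: [-1.5, -5.7, 3.2]
gripper_width: 0.189
```

```bash
python3 - 2>/dev/null <<'E'
from tilt import *
o=r.get_obs();print(o['ee_pos'],o['force'],o['gripper_width'])
img('wrist','w10');meas('pics/w10.png');print(look('wrist','driver'))
for s in (85,77,70): print(s,[model(np.radians(t),g=4,s=s) for t in (10,0,-5)])
E
```

```text
[ 528.04710229 -203.2978818    37.42624738] [-1.52287929 -5.73366069  3.22426909] 0.18921849751983877
pics/w10.png front v 124 [(124, 11, np.float64(312.0)), (136, 34, np.float64(315.5)), (148, 32, np.float64(315.5)), (160, 33, np.float64(315.0)), (172, 33, np.float64(315.0)), (184, 32, np.float64(314.5)), (196, 32, np.float64(314.5)), (208, 32, np.float64(314.5)), (220, 8, np.float64(311.1)), (232, 33, np.float64(314.0)), (244, 31, np.float64(314.0)), (256, 31, np.float64(314.0)), (268, 31, np.float64(314.0)), (280, 30, np.float64(313.5))]
[(0.76, array([ 500.5, -190. ,   39.9]))]
85 [(array([311.9, 101.8]), np.float64(33.5)), (array([311.7,  98.5]), np.float64(36.8)), (array([311.5,  98.9]), np.float64(38.6))]
77 [(array([311.9, 117. ]), np.float64(33.3)), (array([311.7, 115.5]), np.float64(36.2)), (array([311.6, 116.5]), np.float64(37.8))]
70 [(array([311.9, 130.2]), np.float64(33.2)), (array([311.7, 129.9]), np.float64(35.8)), (array([311.6, 131.3]), np.float64(37.2))]
```

Nearly level. I'll lower a little more, ease off the side force, slide it about 10 mm towards the rest's middle, then release gently.

>>> send_rows([
  {"tx": 0,"ty": 2,"tz": -2,"yaw": 0,"grip": 0},
  {"tx": -4,"ty": 1,"tz": 0,"yaw": 0,"grip": 0},
  {"tx": -4,"ty": 0,"tz": 0,"yaw": 0,"grip": 0},
  {"tx": -4,"ty": 0,"tz": 0,"yaw": 0,"grip": 0},
  {"tx": 0,"ty": 0,"tz": 0,"yaw": 0,"grip": 0},
  {"tx": 0,"ty": 0,"tz": 0,"yaw": 0,"grip": 0},
], squeeze=8)

```text
clock: 20.7
ee_pos: [519.8, -200.2, 36.0]
tcp_rot: [0.696, -0.123, 0.128, -0.695]
force: [3.2, -3.7, 7.7]
gripper_width: 0.19
```

>>> send_rows([
  {"tx": 0,"ty": 0,"tz": 0,"yaw": 0,"grip": 0},
  {"tx": 0,"ty": 0,"tz": 0,"yaw": 0,"grip": 0},
  {"tx": 0,"ty": 0,"tz": 0,"yaw": 0,"grip": 24},
  {"tx": 0,"ty": 0,"tz": 0,"yaw": 0,"grip": 30},
  {"tx": 0,"ty": 0,"tz": 0,"yaw": 0,"grip": 38},
  {"tx": 0,"ty": 0,"tz": 0,"yaw": 0,"grip": 45},
  {"tx": 0,"ty": 0,"tz": 0,"yaw": 0,"grip": 45},
], squeeze=3)

```text
clock: 21.4
ee_pos: [515.7, -198.5, 33.8]
tcp_rot: [-0.696, 0.125, -0.125, 0.696]
force: [0.3, 0.3, 0.1]
gripper_width: 0.449
```

```bash
python3 - 2>/dev/null <<'E'
from tilt import *
o=r.get_obs();print(o['ee_pos'],o['force'],o['gripper_width'])
img('wrist','w11');meas('pics/w11.png');print(look('wrist','driver'))
for s in (85,70): print(s,[model(np.radians(t),g=g,s=s) for g in (2,6) for t in (0,)],[model(0,g=g,s=40) for g in (2,6)])
E
```

```text
[ 515.74578798 -198.45752956   33.79016757] [0.31059478 0.31800222 0.13404411] 0.44895484106769257
pics/w11.png front v 133 [(133, 9, np.float64(313.7)), (145, 34, np.float64(315.5)), (157, 34, np.float64(315.5)), (169, 33, np.float64(315.0)), (181, 33, np.float64(315.0)), (193, 33, np.float64(315.0)), (205, 32, np.float64(314.5)), (217, 32, np.float64(314.5)), (229, 3, np.float64(309.3)), (241, 31, np.float64(314.0)), (253, 30, np.float64(313.5)), (265, 26, np.float64(314.0)), (277, 30, np.float64(313.5)), (289, 29, np.float64(313.0))]
[(0.74, array([ 490.8, -186.5,   38.7]))]
85 [(array([311.6,  98.4]), np.float64(37.3)), (array([311.7,  98.6]), np.float64(36.3))] [(array([311.7, 188.5]), np.float64(34.3)), (array([311.8, 186.6]), np.float64(33.5))]
70 [(array([311.7, 130.1]), np.float64(36.2)), (array([311.7, 129.6]), np.float64(35.3))] [(array([311.7, 188.5]), np.float64(34.3)), (array([311.8, 186.6]), np.float64(33.5))]
```

>>> send_rows([
  {"tx": 0,"ty": -10,"tz": 0,"yaw": 0,"grip": 45},
  {"tx": 0,"ty": -30,"tz": 0,"yaw": 0,"grip": 50},
  {"tx": 0,"ty": -35,"tz": 0,"yaw": 0,"grip": 50},
  {"tx": 0,"ty": -35,"tz": 0,"yaw": 0,"grip": 50},
  {"tx": 0,"ty": -35,"tz": 0,"yaw": 0,"grip": 50},
  {"tx": 0,"ty": -35,"tz": 0,"yaw": 0,"grip": 50},
  {"tx": 0,"ty": 0,"tz": 0,"yaw": 0,"grip": 50},
])

```text
clock: 22.2
ee_pos: [519.0, -199.4, 219.9]
tcp_rot: [0.697, -0.122, 0.129, -0.695]
force: [0.9, -0.2, 0.2]
gripper_width: 0.496
```

```bash
python3 - 2>/dev/null <<'E'
from tilt import *
o=r.get_obs();print(o['ee_pos'],ang(),o['force'],o['clock'])
im=img('wrist','w12');meas('pics/w12.png');print(look('wrist','driver'),look('wrist','rest'))
img('scene','s4');print([(t,look('scene',t,1)) for t in('driver','spare_driver','knob_grip','jar','parts_dish')])
h=cv2.cvtColor(im,cv2.COLOR_RGB2HSV)
m=(h[...,0]>=5)&(h[...,0]<=14)&(h[...,1]>170)&(h[...,2]>90);m[:,:230]=0;m[:,400:]=0
k,l,st,ce=cv2.connectedComponentsWithStats(m.astype(np.uint8));print('orange',[(st[i],ce[i].round(1)) for i in np.argsort(-st[1:,4])[:3]+1])
w=((h[...,1]<60)&(h[...,2]>110)).astype(np.uint8);w[:,:230]=0;w[:,400:]=0;w[290:]=0
k,l,st,ce=cv2.connectedComponentsWithStats(w);print('white',[(st[i],ce[i].round(1)) for i in np.argsort(-st[1:,4])[:5]+1])
E=np.array(r.get_calibration('wrist')['extrinsics']);T=TE(o['ee_pos'],R.from_quat(o['tcp_rot']).as_matrix())
for s in (-85,65): # axis z=31 -> tool y = eepos z-31
    print(s,px([s+17,o['ee_pos'][2]-31,0]))
E
```

```text
[ 518.98686408 -199.38822339  219.86302733] [[ 9.373e-01  9.100e-03  3.483e-01]
 [-3.483e-01 -3.900e-03  9.374e-01]
 [ 9.900e-03 -1.000e+00 -5.000e-04]] [ 0.90930471 -0.20850761  0.23605436] 22.2
pics/w12.png front v 115 [(115, 10, np.float64(316.3)), (127, 9, np.float64(315.7)), (139, 9, np.float64(315.7)), (151, 9, np.float64(315.7)), (163, 9, np.float64(316.4)), (175, 8, np.float64(315.8)), (187, 8, np.float64(315.8)), (199, 8, np.float64(314.9)), (211, 8, np.float64(314.9)), (223, 8, np.float64(314.9)), (235, 6, np.float64(313.5)), (247, 0, np.float64(nan)), (259, 0, np.float64(nan)), (271, 0, np.float64(nan)), (283, 0, np.float64(nan))]
[(0.68, array([ 504.1, -193.6,   38.3]))] [(0.73, array([ 512.2, -195.6,    1.1])), (0.44, array([450. ,  70.7,  54.7]))]
[('driver', [(0.6, array([ 525.5, -193.9,   40.5]))]), ('spare_driver', [(0.76, array([508. , 192.5, 141.4]))]), ('knob_grip', [(0.57, array([458.1,  82.7,  75.5]))]), ('jar', [(0.81, array([552.8, -84.5,  38.4]))]), ('parts_dish', [(0.64, array([ 461.2, -305.4,   14.6]))])]
orange [(array([307, 161,  15,  75, 557], dtype=int32), array([316.4, 198.5])), (array([312, 115,  11,  42, 298], dtype=int32), array([318.1, 135.6])), (array([307, 114,   3,  42,  77], dtype=int32), array([307.6, 134.4]))]
white [(array([ 321,  130,   31,   90, 2332], dtype=int32), array([335.4, 172.7])), (array([ 278,  130,   39,   89, 2316], dtype=int32), array([292.3, 171.9])), (array([ 230,  231,   38,   59, 1123], dtype=int32), array([246.3, 262.2])), (array([ 361,  231,   39,   59, 1118], dtype=int32), array([381.9, 262.9])), (array([230, 131,  17,  52, 647], dtype=int32), array([236.6, 157.1]))]
-85 (array([312.9, 119.4]), np.float64(330.9400197941212))
65 (array([312.9, 245.3]), np.float64(373.67513542457004))
```

```bash
python3 - 2>/dev/null <<'E'
from tilt import *
im=cv2.imread('pics/w12.png');h=cv2.cvtColor(im,cv2.COLOR_BGR2HSV).astype(int)
for v in list(range(96,262,8)):
    row=h[v,298:332]; o=np.nonzero((row[:,0]<=16)&(row[:,1]>110)&(row[:,2]>50))[0]; d=np.nonzero(row[:,2]<50)[0]
    print(v,(o.min()+298,o.max()+298,len(o)) if len(o) else None,'dark',(d.min()+298,d.max()+298,len(d)) if len(d) else None)
z=219.9
for s in (-50,-44,0,44,50): print(s,[ (zz,px([s,z-zz,0])[0][1]) for zz in (6,31,46)])
E
```

```text
96 None dark None
104 None dark None
112 None dark None
120 (np.int64(307), np.int64(322), 16) dark None
128 (np.int64(307), np.int64(322), 16) dark None
136 (np.int64(307), np.int64(322), 16) dark None
144 (np.int64(307), np.int64(322), 16) dark None
152 (np.int64(307), np.int64(321), 15) dark None
160 (np.int64(307), np.int64(321), 15) dark None
168 (np.int64(307), np.int64(321), 15) dark None
176 (np.int64(307), np.int64(321), 15) dark None
184 (np.int64(307), np.int64(320), 14) dark None
192 (np.int64(307), np.int64(320), 14) dark None
200 (np.int64(306), np.int64(320), 15) dark None
208 (np.int64(306), np.int64(320), 15) dark None
216 (np.int64(306), np.int64(320), 15) dark None
224 (np.int64(306), np.int64(320), 15) dark None
232 (np.int64(306), np.int64(319), 14) dark None
240 None dark (np.int64(307), np.int64(319), 13)
248 None dark None
256 None dark None
-50 [(6, np.float64(134.2)), (31, np.float64(136.2)), (46, np.float64(137.5))]
-44 [(6, np.float64(139.3)), (31, np.float64(141.6)), (46, np.float64(143.2))]
0 [(6, np.float64(175.6)), (31, np.float64(180.3)), (46, np.float64(183.4))]
44 [(6, np.float64(209.4)), (31, np.float64(216.2)), (46, np.float64(220.7))]
50 [(6, np.float64(213.9)), (31, np.float64(220.9)), (46, np.float64(225.6))]
```

```bash
python3 -c "
from plant import r
print(r.hand_in())"
```

```text
the job is handed in; nothing more can be done
None
```

The dock is switched off, the orange screwdriver lies in the aluminium rest, and I handed the job in shortly after 22.2 s of the 62 s. The hand-in gave no verdict.

- **Knob:** I pressed it down 10 mm, turned it clockwise about 1.08 rad and let it go. The later wrist picture showed it turned. The scene camera put it at 75 mm high, the same as before I pressed it.
- **Screwdriver:** I drew it out along its sleeve and carried it to the rest. Lowering it with a light grip let the rib turn it from about 49° to level. I then slid it about 10 mm towards the middle, let go and raised the gripper clear.
- **Last checks:**
    - The handle's width in the wrist image (16 px at the front, 14 px at the rear) fits lying level at notch height.
    - It is within about 1° of the rest's x, centred between the sides, with its origin roughly 16 mm from the middle along it.
    - The networks put its top surface at 38 to 40 mm, against about 40 mm expected.
    - The green screwdriver, jar and dish were found where they started. I did not re-measure the phone, tweezers or cup at the end; nothing was moved near them.
    - The force on the tool was about 1 N or less with the gripper clear.
- **What went wrong or disagreed:**
    - My first two move calls were refused because rows lacked some keys, so nothing moved. One picture was wasted.
    - Sideways position estimates differed by 4 to 7 mm between readings, so I lined up from what the wrist image showed.
    - I had used all 12 picture views before the levelling, so the final checks are from measurements, not by eye.

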